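Clear the offcuts into the bench drawer

ROBOT

A 6-joint arm with a two-finger parallel gripper is mounted at the origin on the work surface. World frame = base frame: x ahead of the robot, y to its left, z up, the work surface at z = 0. Lengths are in mm, angles in rad, forces in N, time in s.
With the tool pointing down it reaches from about 350 to 850 mm from the base axis. Payload 8.1 kg.
Tool frame: the origin (TCP) lies at the very end of the fingers, on their centre line; the grasp point (between the pads) lies 19 mm behind it; x points along the fingers, y is the direction in which the jaws open and shut, and the axes are right-handed (so a half turn about x gives the same grasp; the last joint's range is limited). The gripper opens to 93 mm and grips with 3 to 60 N. Pads are 15 mm wide; open, the fingers measure 128 mm over their backs; the gripper's body (75 mm by 188 mm) begins 65 mm behind the grasp point.
Start: joints at [-1.428, 0.13, 1.488, -0, 1.523, -0.085], TCP at [135.521, -584.499, 218.635] pointing down, gripper open.
Joint ranges: [-2.96, 2.96], [-0.89, 2.26], [0.02, 2.5], [-1.34, 4.48], [0, 2.73], [-2.66, 2.66]. Speed limits (rad/s): [2.39, 2.39, 2.79, 3.14, 3.14, 3.14].

INTERFACE

Orientations are given as a rotation vector (axis times angle).
In Python, from cell import sense, camera, calibration, sign_off gives the robot as it stands. The module is installed in compiled form; this text tells all that it offers.
- The arm moves only by the shell command python3 -m pendant 'ROWS' [FORCE]. ROWS is JSON, a list of rows, each an object with "delta_rot": the turn, a rotation vector about the tool's x, y, z in rad, a list of three; "slide": the shift along the tool's x, y, z in mm, a list of three; "hand": the opening, from 0 (shut) to 1 (fully open). In form: [{"delta_rot": [rx, ry, rz], "slide": [x, y, z], "hand": hand}, ...]. A call has 1 to 5 rows; each row is the pose to reach, as a shift and turn from the pose commanded when the call began, along the tool's axes at that moment; what a row does not reach only later rows make up. A row lasts 1/10 s, in which the tool goes at most 50 mm and 8.59 degrees, less where a joint would pass 70% of its speed; a pose out of reach is approached as far as the arm can. A call with a gripper value outside its range is refused whole. The fingers move at their own pace and stop on an object; FORCE is the grip in N (left out, the last holds). Time passes only in rows, so rows that repeat a pose let the fingers close. It gives the time, the measured TCP pose, the force and the opening at its end, in the units of the state.
- sense(): the state, without advancing time (a new reading comes with each control period).
- camera(name): name is "side" or "top" or "wrist"; returns the picture (400x640x3 uint8, red, green, blue); there is no depth.
- calibration(name): a dict with "intrinsics" (3x3 intrinsics, pixels), "D" ([k1, k2, p1, p2, k3] as OpenCV has them; the pictures are not rectified), "R" (3x3) and "t" (3): a world point X has camera coordinates R X + t; the wrist camera has in their place "mount" (4x4, takes a point from camera to tool coordinates, whose origin is the TCP and whose axes are the tool frame's). Camera axes: x right, y down, z forward; pixel columns grow to the right and rows downward; lengths in mm; the calibration is good to about 2 mm. A picture is of the moment at which its call begins: read the wrist's pose just before it. calibration takes no time and is no camera call.
- sign_off(): hands the job in, once; it reports no verdict.
The state is a dict: "time": time; "joints": joint angles; "joint_vel": joint speeds; "joint_efforts": joint torques, N m; "eef_pos": TCP position; "orientation": TCP orientation; "contact_force": force on the tool from outside, world axes, zero at the start; "wrist_torque": the same for the moment, N m; "grip_width": finger opening in mm.
Only numpy, scipy, OpenCV 4.12 (cv2) and the standard library are available. Lean on these libraries where they do the work, as an engineer would, in place of code of your own. Each camera call takes 0.05 s, during which the arm holds its last target. There are 200 camera calls.

TASK

Pull the drawer of the small bench chest all the way out, slide the two silver offcuts (the short flat bar and the round slug) off the front edge of the chest's worktop so that they drop into it, without lifting them, then push the drawer fully shut. Leave the cube-shaped doming block and the file on the worktop and the other tools around the chest where they are.

Things in the scene. Friction and masses are not known exactly. Their poses are not given: they have to be found in the camera images.
- chest: low wooden chest standing on the bench, 220 deep (x) x 320 wide (y) x 100 high mm; its flat top is a worktop. Origin: centre of its underside. Its x axis points from its front into the chest (away from the robot), z up. The front of the drawer, when shut, is 110 mm in front of the origin (x = -110 mm).
- front_edge (a point): middle of the front edge of the chest's worktop, on the top surface (100 mm above the bench). Axes as the chest's; the edge runs along y, 320 mm long. The worktop reaches 205 mm back from it. The shut drawer's front panel stands 15 mm proud of this edge.
- chest_drawer0_handle (a point): centre of the drawer's bar handle: steel bar 120 mm long along the chest's y, about 10 mm thick, 35 mm in front of the drawer's front panel, 38 mm below the worktop; moves with the drawer. Axes as the chest's. The front panel is 314 wide x 73 mm high (its top 12 mm below the worktop) and bare on either side of the handle.
- chest_drawer0 (a joint): how far the drawer is pulled out, m: 0 fully shut, 0.105 at its stop, fully out. It slides along the chest's -x, with about 1 N of friction.
- drawer_floor (a point): centre of the drawer's inner floor; moves with the drawer. Axes as the chest's. Inside it is 175 (x) x 278 (y) mm, 56 mm deep; with the drawer fully out, the front 99 mm of it lie open in front of the worktop's edge.
- bar: short offcut of silver bar, 46 x 22 x 14 mm, lying flat on the worktop; origin: centre of its underside, x along its length. To go into the drawer.
- slug: round slug of silver, 38 mm diameter, 14 mm high, lying flat on the worktop; origin: centre of its underside. To go into the drawer.
- block: steel doming block, a 42 mm cube with round dimples, on the worktop in line with the offcuts; origin: centre of its underside. Stays.
- file: hand file with wooden handle, 205 mm long, 18 mm thick, lying along the chest's y near the back of the worktop; origin: its underside, 95 mm from the blade's end. Stays.
- tape: roll of tape, 90 mm diameter, 25 mm high, lying on the bench to the left (+y) of the chest; origin: centre of its underside. Stays.
- mallet: hammer, 240 mm long, lying on the bench to the right (-y) of the chest; origin: its underside. Stays.
- bowl: terracotta bowl, 110 mm diameter, 50 mm high, on the bench to the left; origin: centre of its underside. Stays.
- jar: small jar with steel cap, 60 mm diameter, 70 mm high, on the bench to the right; origin: centre of its underside. Stays.
Things that resemble listed ones, but are neither listed nor needed, are in the scene too. What is shaped like the bar but black or green is not meant.

How it is judged (in metres and radians):
On the way, in this order (a step that is already met when the one before it is completed fails the run):
1. the drawer is pulled all the way out (at least 95 mm) (value of joint chest_drawer0 above 0.095 m), for 0.1 s.
2. both offcuts lie in the open drawer (x of bar in the frame of drawer_floor between -0.092 and 0.092 m and y of bar in the frame of drawer_floor between -0.137 and 0.137 m and z of bar in the frame of drawer_floor between -0.01 and 0.056 m and x of slug in the frame of drawer_floor between -0.092 and 0.092 m and y of slug in the frame of drawer_floor between -0.137 and 0.137 m and z of slug in the frame of drawer_floor between -0.01 and 0.056 m and value of joint chest_drawer0 above 0.05 m), for 0.2 s.
3. the drawer is fully shut (value of joint chest_drawer0 below 0.004 m), for 0.2 s.
At the end, for the whole second after the job is handed in: The drawer is shut to within 4 mm, the bar and the slug lie still inside it, and the doming block, file, tape, hammer, bowl and jar are within 20 mm of where they began (value of joint chest_drawer0 below 0.004 m and x of bar in the frame of drawer_floor between -0.092 and 0.092 m and y of bar in the frame of drawer_floor between -0.137 and 0.137 m and z of bar in the frame of drawer_floor between -0.01 and 0.056 m and x of slug in the frame of drawer_floor between -0.092 and 0.092 m and y of slug in the frame of drawer_floor between -0.137 and 0.137 m and z of slug in the frame of drawer_floor between -0.01 and 0.056 m and linear speed of each of bar, slug below 0.02 m/s and distance of each of block, file, tape, mallet, bowl, jar from where it was at the start of the episode below 0.02 m); the robot touches nothing.
It fails at once if an offcut is lifted more than 30 mm above the worktop (z of any of bar, slug in the frame of front_edge above 0.03 m).
It fails at once if an offcut falls on the bench outside the drawer (height (world z) of any of bar, slug below 0.008 m).
It fails at once if the doming block, file or another bystander is moved by more than 30 mm (distance of any of block, file, tape, mallet, bowl, jar from where it was at the start of the episode above 0.03 m).
It also fails if it takes over 58 s, if anything falls off the work surface, if the arm or the gripper's body presses on something with over 40 N, if the wrist force passes 120 N, or if a joint passes its speed limit or range.

## Working session

There is one attempt and no reset: what is moved stays moved. The work goes in short steps, Python scripts to look and compute and a shell command to move; the robot and the scene stay as the last step left them, time stands still between calls to the robot, and variables do not carry over. Pictures are saved under pics/ and viewed, about 8 in all and at most 12, crops included, and the job is handed in when it is done.

```bash
mkdir -p pics; cat > h.py <<'E'
import numpy as np, cv2
from cell import sense, camera, calibration
from scipy.spatial.transform import Rotation as Ro
def snap(n,f):
    s=sense(); im=camera(n); cv2.imwrite('pics/'+f,im[:,:,::-1]); return s,im
def ray(n,uv,s=None):
    c=calibration(n); K=np.array(c['intrinsics'],float); D=np.array(c['D'],float)
    p=cv2.undistortPoints(np.array(uv,float).reshape(-1,1,2),K,D)[:,0]
    d=np.c_[p,np.ones(len(p))]
    if 'R' in c and c.get('mount') is None:
        R=np.array(c['R']);t=np.array(c['t']).ravel(); return -R.T@t, d@R
    M=np.array(c['mount']); Rt=Ro.from_rotvec(s['orientation']).as_matrix()
    return Rt@M[:3,3]+np.array(s['eef_pos']), d@(Rt@M[:3,:3]).T
def plane(n,uv,z,s=None):
    o,d=ray(n,uv,s); return o+d*((z-o[2])/d[:,2])[:,None]
def proj(n,X,s=None):
    c=calibration(n);K=np.array(c['intrinsics'],float); D=np.array(c['D'],float)
    X=np.array(X,float).reshape(-1,3)
    if c.get('mount') is None: R=np.array(c['R']);t=np.array(c['t'],float).ravel()
    else:
        M=np.array(c['mount']); Rt=Ro.from_rotvec(s['orientation']).as_matrix()
        R=(Rt@M[:3,:3]).T; t=-R@(Rt@M[:3,3]+np.array(s['eef_pos']))
    return cv2.projectPoints(X,cv2.Rodrigues(R)[0],t,K,D)[0][:,0]
E
python3 - <<'E'
from h import *
s,_=snap('top','top0.png'); snap('side','side0.png')
print(s); 
print(Ro.from_rotvec(s['orientation']).as_matrix().round(3))
for n in('top','side','wrist'): print(calibration(n))
E
```

```text
{'time': 0.0, 'joints': array([-1.42840691e+00,  1.31160421e-01,  1.48922856e+00,  1.21864670e-06,
        1.52299845e+00, -8.54401272e-02]), 'joint_vel': array([2.02922673e-04, 6.80738449e-04, 1.99056922e-03, 2.82385259e-05,
       2.42785052e-03, 1.49311933e-03]), 'joint_efforts': array([ 1.76870184e-03, -5.59840715e+01, -4.91752839e+01,  7.68477051e-02,
        3.52830521e-02, -1.37345683e-04]), 'eef_pos': array([ 135.43888113, -583.95090635,  217.61574018]), 'orientation': array([ 2.10152278,  0.24233887, -2.1016283 ]), 'contact_force': array([-0.51747478,  0.12280959,  0.35485247]), 'wrist_torque': array([ 0.02383269, -0.02059844,  0.0190312 ]), 'grip_width': 92.93439603734879}
[[-0.     0.226 -0.974]
 [ 0.002 -0.974 -0.226]
 [-1.    -0.002 -0.   ]]
{'intrinsics': array([[447.52067418,   0.        , 325.82094365],
       [  0.        , 447.52067418, 198.7457257 ],
       [  0.        ,   0.        ,   1.        ]]), 'D': array([-0.00516393,  0.        ,  0.        ,  0.        ,  0.        ]), 'R': array([[-0.02570997, -0.99954706, -0.01564193],
       [-0.99604869,  0.02694425,
[... 477 characters left out ...]
    [ 0.11831631,  0.74102124, -0.66097562]]), 't': array([-604.18904589,  115.64313906, 1404.17611761])}
{'intrinsics': array([[306.4325576 ,   0.        , 317.09753105],
       [  0.        , 306.4325576 , 197.40878233],
       [  0.        ,   0.        ,   1.        ]]), 'D': array([0.01254828, 0.        , 0.        , 0.        , 0.        ]), 'mount': array([[-1.03829471e-03, -2.63375444e-01,  9.64692851e-01,
        -1.65500355e+02],
       [ 9.99999237e-01,  3.72712048e-04,  1.17805073e-03,
        -8.13723084e-01],
       [-6.69822282e-04,  9.64693338e-01,  2.63374856e-01,
        -7.24526452e+01],
       [ 0.00000000e+00,  0.00000000e+00,  0.00000000e+00,
         1.00000000e+00]])}
```

View pics/top0.png

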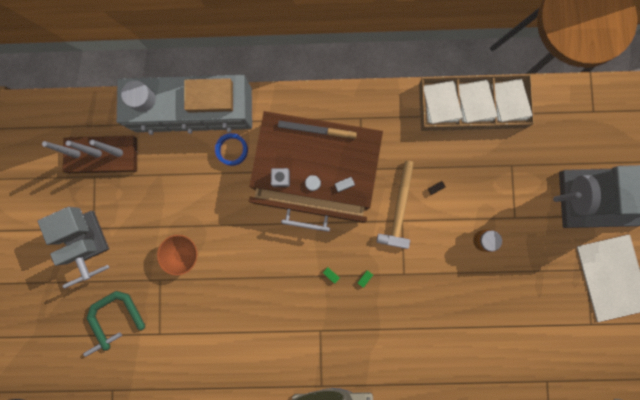

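View pics/side0.png

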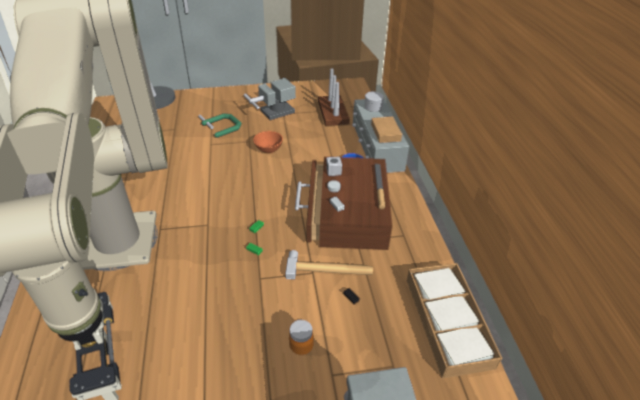

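The top view shows the chest at about (315,165), with its drawer slightly open. On the worktop are the block (280,177), the round slug (313,183) and the silver bar (344,184). The bar-shaped lookalikes, green (331,275) and (365,279) and black (436,187), lie on the bench. I take the silver pair on the worktop as the offcuts and will confirm that in an enlarged crop.

```bash
python3 - <<'E'
from h import *
im=cv2.imread('pics/top0.png')[100:240,240:400]
cv2.imwrite('pics/crop0.png',cv2.resize(im,None,fx=4,fy=4,interpolation=cv2.INTER_CUBIC))
full=cv2.imread('pics/top0.png'); hsv=cv2.cvtColor(full,cv2.COLOR_BGR2HSV)
m=((hsv[...,1]<60)&(hsv[...,2]>90)).astype('u1')*255
m[:110]=0;m[240:]=0;m[:,:245]=0;m[:,385:]=0
for c in cv2.findContours(m,0,2)[0]:
    if cv2.contourArea(c)>8: r=cv2.minAreaRect(c);print(r,plane('top',[r[0]],114).round(0))
E
```

```text
((380.5, 236.5), (5.0, 7.0), 90.0) [[ 528. -134.  114.]]
((306.0054931640625, 219.71832275390625), (48.832237243652344, 15.29220199584961), 9.865806579589844) [[575.  54. 114.]]
((344.25860595703125, 183.89654541015625), (9.656157493591309, 18.755229949951172), 68.19859313964844) [[665. -46. 114.]]
((312.5, 182.5), (15.0, 15.0), 90.0) [[670.  35. 114.]]
((280.0, 176.5), (17.0, 18.0), 90.0) [[688. 119. 114.]]
((248.0, 118.0), (16.0, 6.0), 90.0) [[844. 200. 114.]]
```

View pics/crop0.png

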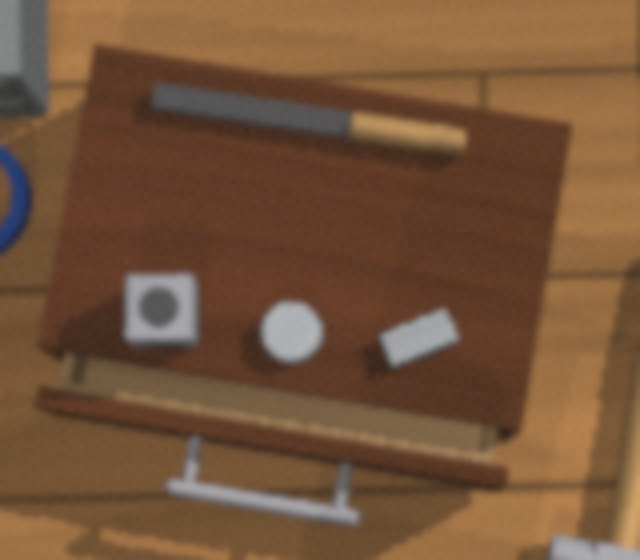

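The crop confirms the round slug at crop (291,331), the silver bar at (419,337), the dimpled cube block at (160,309) and the file behind them. The drawer is already a few cm open, with the handle running from (175,487) to (352,517).

```bash
cat >> h.py <<'E'
def cr(p): return [[240+(x+.5)/4-.5,100+(y+.5)/4-.5] for x,y in p]
E
python3 - <<'E'
from h import *
c=plane('top',cr([(98,45),(570,124),(515,433),(38,348)]),100); print(c.round(1))
y=(c[0]-c[1])+(c[3]-c[2]); y/=np.linalg.norm(y); x=np.array([y[1],-y[0],0]); 
print('sizes',np.linalg.norm(c[0]-c[1]),np.linalg.norm(c[3]-c[2]),np.linalg.norm(c[0]-c[3]),np.linalg.norm(c[1]-c[2]))
yaw=np.arctan2(x[1],x[0]); fe=c.mean(0)-x*102.5; print('yaw',yaw,np.degrees(yaw),'fe',fe.round(1), (c[2]+c[3])/2)
f=lambda P:np.c_[(P-fe)@x,(P-fe)@y].round(1)
h=plane('top',cr([(175,487),(352,517)]),67); print('handle',h.round(1),f(h))
pn=plane('top',cr([(40,395),(505,474)]),88);print('panel top',f(pn))
o=plane('top',cr([(291,331)]),114);print('slug',o.round(1),f(o))
o=plane('top',cr([(419,337),(448,310),(393,367),(380,340),(459,336)]),114);print('bar',o.round(1),f(o))
o=plane('top',cr([(162,309)]),142);print('block',o.round(1),f(o))
o=plane('top',cr([(152,97),(466,140)]),110);print('file',o.round(1),f(o))
R=Ro.from_rotvec(sense()['orientation']).as_matrix()
for n,ax in (('x',x),('y',y)): print('chest',n,'in tool',R.T@ax)
# tool target orientation: tool x down, tool y along ... 
E
```

```text
[[ 866.2  159.4  100. ]
 [ 804.  -149.7  100. ]
 [ 602.3 -106.9  100. ]
 [ 666.   201.3  100. ]]
sizes 315.2433896778011 314.67560360307533 204.55702330769768 206.21225994712592
yaw -0.20122071652134077 -11.529097807271182 fe [634.2  46.5 100. ] [634.10694154  47.21410863 100.        ]
handle [[5.744e+02 1.172e+02 6.700e+01]
 [5.515e+02 1.000e-01 6.700e+01]] [[-72.7  57.3]
 [-71.7 -62. ]]
panel top [[ -29.1  153.3]
 [ -27.2 -155.5]]
slug [[670.8  35.7 114. ]] [[38.1 -3.3]]
bar [[664.7 -46.3 114. ]
 [681.6 -65.5 114. ]
 [645.8 -29.1 114. ]
 [663.4 -21.3 114. ]
 [664.6 -72.  114. ]] [[  48.5  -84.9]
 [  68.9 -100.2]
 [  26.5  -71.8]
 [  42.2  -60.6]
 [  53.5 -110. ]]
block [[683.5 115.2 142. ]] [[34.6 77.1]]
file [[827.5 123.  110. ]
 [793.  -80.7 110. ]] [[174.2 113.6]
 [181.1 -92.9]]
chest x in tool [-5.53943199e-04  4.15949675e-01 -9.09387465e-01]
chest y in tool [ 0.00153008 -0.90938619 -0.41595002]
```

```bash
cat >> h.py <<'E'
FE=np.array([634.2,46.5,100.]); YAW=-.2012
CX=np.array([np.cos(YAW),np.sin(YAW),0]); CY=np.array([-np.sin(YAW),np.cos(YAW),0])
def to(cx,cy,z):
    "slide in tool axes to chest-frame (front_edge) x,y and world z, + turn to tool y=-CY, tool x down"
    s=sense(); R=Ro.from_rotvec(s['orientation']).as_matrix(); p=np.array(s['eef_pos'])
    T=np.c_[[0,0,-1],-CY,-CX]; w=FE+cx*CX+cy*CY; w[2]=z
    d=p-FE; print('t',round(s['time'],2),'now',(d@CX).round(1),(d@CY).round(1),p[2].round(1),'F',s['contact_force'].round(1),'w',round(s['grip_width'],1))
    print('slide',(R.T@(w-p)).round(1),'rot',Ro.from_matrix(R.T@T).as_rotvec().round(3))
E
python3 -m pendant '[{"delta_rot":[0.429,0,0],"slide":[0,-167,-186],"hand":0},{"delta_rot":[0.429,0,0],"slide":[0,-167,-186],"hand":0},{"delta_rot":[0.429,0,0],"slide":[0,-167,-186],"hand":0},{"delta_rot":[0.429,0,0],"slide":[0,-167,-186],"hand":0},{"delta_rot":[0.429,0,0],"slide":[0,-167,-186],"hand":0}]' 10
python3 -c "
from h import *
to(-52,-2,160)"
```

```text
time: 0.6
eef_pos: [279.6, -377.9, 218.2]
orientation: [-2.115, 0.214, 2.115]
contact_force: [1.3, -0.8, -0.3]
grip_width: 57.6
t 0.6 now -262.7 -486.7 218.2 F [ 1.3 -0.8 -0.3] w 57.6
slide [  58.4 -484.8 -210.3] rot [-0.001  0.     0.001]
```

```bash

python3 -m pendant '[{"delta_rot":[0,0,0],"slide":[0,-226,-98],"hand":0},{"delta_rot":[0,0,0],"slide":[0,-226,-98],"hand":0},{"delta_rot":[0,0,0],"slide":[0,-226,-98],"hand":0},{"delta_rot":[0,0,0],"slide":[0,-226,-98],"hand":0},{"delta_rot":[0,0,0],"slide":[0,-226,-98],"hand":0}]' >/dev/null
python3 -m pendant '[{"delta_rot":[0,0,0],"slide":[0,-225,-98],"hand":0},{"delta_rot":[0,0,0],"slide":[0,-225,-98],"hand":0},{"delta_rot":[0,0,0],"slide":[0,-225,-98],"hand":0},{"delta_rot":[0,0,0],"slide":[0,-225,-98],"hand":0},{"delta_rot":[0,0,0],"slide":[0,-225,-98],"hand":0}]'
python3 -c "
from h import *
to(-52,-2,160)"
```

```text
time: 1.6
eef_pos: [561.9, 25.3, 218.2]
orientation: [-2.115, 0.213, 2.116]
contact_force: [0.4, -1.5, -0.5]
grip_width: 0.6
t 1.6 now -66.6 -35.2 218.2 F [ 0.4 -1.5 -0.5] w 0.6
slide [ 58.2 -33.2 -14.6] rot [0.001 0.    0.   ]
```

```bash

python3 -m pendant '[{"delta_rot":[0,0,0],"slide":[45,-33,-14.5],"hand":0},{"delta_rot":[0,0,0],"slide":[58,-33,-14.5],"hand":0},{"delta_rot":[0,0,0],"slide":[58,-33,-14.5],"hand":0}]'
python3 -c "
from h import *
to(-52,-2,48)
s,im=snap('wrist','w1.png')
print(proj('wrist',[s['eef_pos']],s))
print(proj('wrist',[FE-72*CX+57*CY-[0,0,38],FE-72*CX-62*CY-[0,0,38],FE+160*CY,FE-160*CY],s))"
```

```text
time: 1.9
eef_pos: [579.3, 53.6, 155.9]
orientation: [-2.109, 0.212, 2.126]
contact_force: [-0.5, -0.3, -0.3]
grip_width: 0.3
t 1.9 now -55.2 -4.0 155.9 F [-0.5 -0.3 -0.3] w 0.3
slide [107.8  -2.1  -4. ] rot [ 0.002  0.008 -0.002]
[[317.58195887 242.2092015 ]]
[[248.75312017 216.22995287]
 [382.1318673  216.48657807]
 [ 84.29083497 137.00115362]
 [538.42961172 138.2464171 ]]
```

View pics/w1.png

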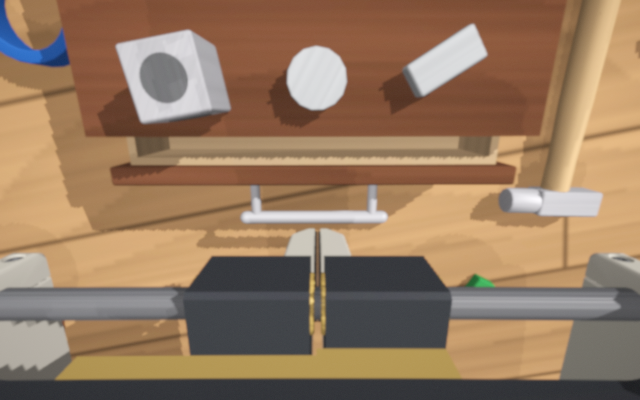

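The wrist view shows the fingers over the gap behind the handle bar (row 216). The front edge is at row 137, and both match my predictions. Next I descend behind the bar.

```bash

python3 -m pendant '[{"delta_rot":[0,0,0],"slide":[30,0,0],"hand":0},{"delta_rot":[0,0,0],"slide":[60,0,0],"hand":0},{"delta_rot":[0,0,0],"slide":[85,0,0],"hand":0},{"delta_rot":[0,0,0],"slide":[110,0,0],"hand":0},{"delta_rot":[0,0,0],"slide":[110,0,0],"hand":0}]'
python3 -c "
from h import *
to(-149,-2,48)"
```

```text
time: 2.45
eef_pos: [579.8, 51.3, 48.6]
orientation: [-2.11, 0.216, 2.12]
contact_force: [-0.6, -0.1, -0.6]
grip_width: 0.6
t 2.45 now -54.3 -6.2 48.6 F [-0.6 -0.1 -0.6] w 0.6
slide [ 1.  -4.1 94.7] rot [-0.001  0.004 -0.001]
```

```bash

python3 -m pendant '[{"delta_rot":[0,0,0],"slide":[0,-3,15],"hand":0},{"delta_rot":[0,0,0],"slide":[0,-3,30],"hand":0},{"delta_rot":[0,0,0],"slide":[0,-3,45],"hand":0},{"delta_rot":[0,0,0],"slide":[0,-3,60],"hand":0},{"delta_rot":[0,0,0],"slide":[0,-3,72],"hand":0}]'
python3 -m pendant '[{"delta_rot":[0,0,0],"slide":[0,0,7],"hand":0},{"delta_rot":[0,0,0],"slide":[0,0,13],"hand":0},{"delta_rot":[0,0,0],"slide":[0,0,17],"hand":0},{"delta_rot":[0,0,0],"slide":[0,0,17],"hand":0}]'
python3 -c "
from h import *
to(-149,-2,48)"
```

```text
time: 2.95
eef_pos: [513.4, 69.1, 53.9]
orientation: [-2.12, 0.214, 2.11]
contact_force: [2.2, -0.8, -0.8]
grip_width: 0.5
time: 3.35
eef_pos: [498.0, 72.6, 52.5]
orientation: [-2.122, 0.214, 2.109]
contact_force: [6.5, -2.9, 0.5]
grip_width: 0.5
t 3.35 now -138.7 -1.7 52.5 F [ 6.5 -2.9  0.5] w 0.5
slide [ 4.4  0.4 10.3] rot [-0.    -0.006  0.001]
```

```bash

python3 -m pendant '[{"delta_rot":[0,0,0],"slide":[0,0,4],"hand":0},{"delta_rot":[0,0,0],"slide":[0,0,7],"hand":0},{"delta_rot":[0,0,0],"slide":[0,0,7],"hand":0}]'
python3 -c "
from h import *
to(-149,-2,48)
s,im=snap('wrist','w2.png')
for a in (.095,.105): print(proj('wrist',[FE-(50+a*1000)*CX-[0,0,38],FE-(15+a*1000)*CX-[0,0,12]],s))
cv2.imwrite('pics/top2.png',cv2.resize(cv2.cvtColor(camera('top'),4)[100:240,240:400],None,fx=4,fy=4))"
```

```text
time: 3.65
eef_pos: [497.6, 72.7, 53.1]
orientation: [-2.136, 0.215, 2.094]
contact_force: [40.4, -6.6, -30.2]
grip_width: 0.1
t 3.65 now -139.1 -1.6 53.1 F [ 40.4  -6.6 -30.2] w 0.1
slide [ 4.9  0.4 10. ] rot [-0.001 -0.02   0.002]
[[314.69562006 258.25636038]
 [314.02221793 211.70577407]]
[[314.73133755 274.5242915 ]
 [314.07870806 232.66725271]]
```

View pics/w2.png

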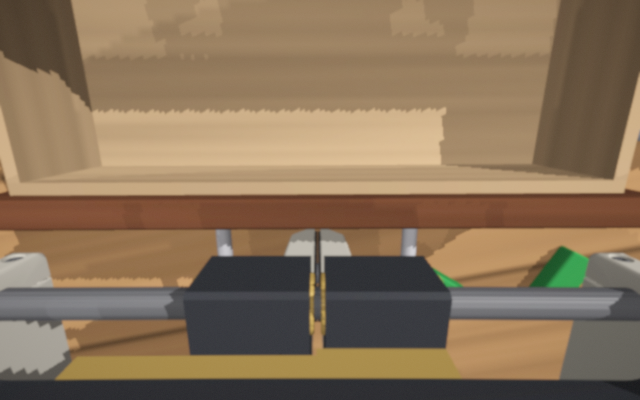

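The view shows the drawer at its stop: panel edge at row 229, which is about 105 mm out, and the pull force rose to 40 N. I ease off, then rise.

```bash

python3 -m pendant '[{"delta_rot":[0,0,0],"slide":[0,0,-10],"hand":0},{"delta_rot":[0,0,0],"slide":[0,0,-19],"hand":0},{"delta_rot":[0,0,0],"slide":[0,0,-19],"hand":0},{"delta_rot":[0,0,0],"slide":[-35,0,-19],"hand":0},{"delta_rot":[0,0,0],"slide":[-70,0,-19],"hand":0}]'
python3 -m pendant '[{"delta_rot":[0,0,0],"slide":[-50,0,0],"hand":0},{"delta_rot":[0,0,0],"slide":[-85,0,-10],"hand":0.2},{"delta_rot":[0,0,0],"slide":[-90,0,-55],"hand":0.3},{"delta_rot":[0,0,0],"slide":[-90,0,-105],"hand":0.32},{"delta_rot":[0,0,0],"slide":[-90,0,-155],"hand":0.32}]'
python3 -c "
from h import *
to(85,-3,150)"
```

```text
time: 4.25
eef_pos: [505.1, 70.8, 119.8]
orientation: [-2.111, 0.214, 2.121]
contact_force: [0.4, 0.3, 0.3]
grip_width: 0.3
time: 4.75
eef_pos: [660.4, 39.8, 211.6]
orientation: [-2.117, 0.213, 2.115]
contact_force: [-0.5, 0.2, 0.9]
grip_width: 27.0
t 4.75 now 27.1 -1.4 211.6 F [-0.5  0.2  0.9] w 27.0
slide [ 61.7   1.7 -57.9] rot [ 0.001 -0.001  0.   ]
```

```bash

python3 -m pendant '[{"delta_rot":[0,0,0],"slide":[0,2,-48],"hand":0.32},{"delta_rot":[0,0,0],"slide":[20,2,-58],"hand":0.32},{"delta_rot":[0,0,0],"slide":[60,2,-58],"hand":0.32},{"delta_rot":[0,0,0],"slide":[60,2,-58],"hand":0.32}]'
python3 -c "
from h import *
to(85,-3,104)
s,im=snap('wrist','w3.png')
P=[FE+38*CX-3*CY+[0,0,14],FE+48.5*CX-85*CY+[0,0,14],np.array(s['eef_pos'])]
print(proj('wrist',P,s))"
```

```text
time: 5.15
eef_pos: [711.1, 26.3, 142.3]
orientation: [-2.102, 0.214, 2.13]
contact_force: [-0.8, -0.4, -1.9]
grip_width: 29.6
t 5.15 now 79.4 -4.4 142.3 F [-0.8 -0.4 -1.9] w 29.6
slide [38.2 -1.5 -6.1] rot [-0.     0.013 -0.002]
[[315.37686492 279.46116733]
 [432.73446053 266.13749556]
 [317.58032629 242.21602132]]
```

View pics/w3.png

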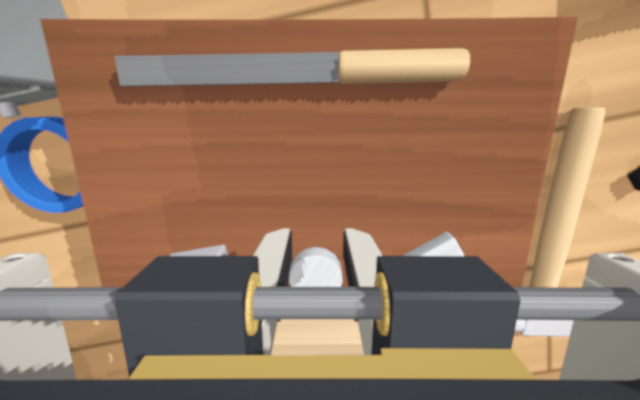

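The slug is at (316,270), centred between the fingers and in front of them. Next I go down slowly.

```bash

python3 -m pendant '[{"delta_rot":[0,0,0],"slide":[10,0,0],"hand":0.32},{"delta_rot":[0,0,0],"slide":[25,0,0],"hand":0.32},{"delta_rot":[0,0,0],"slide":[32,0,0],"hand":0.32},{"delta_rot":[0,0,0],"slide":[37,0,0],"hand":0.32},{"delta_rot":[0,0,0],"slide":[37,0,0],"hand":0.32}]'
python3 -c "
from h import *
to(5,-3,104)"
```

```text
time: 5.7
eef_pos: [714.9, 26.2, 112.9]
orientation: [-2.114, 0.214, 2.117]
contact_force: [0.5, -0.2, 0.2]
grip_width: 29.7
t 5.7 now 83.1 -3.7 112.9 F [ 0.5 -0.2  0.2] w 29.7
slide [ 9.  -0.7 78.1] rot [ 0.     0.001 -0.   ]
```

```bash

python3 -m pendant '[{"delta_rot":[0,0,0],"slide":[5,0,0],"hand":0.32},{"delta_rot":[0,0,0],"slide":[8.5,0,0],"hand":0.32},{"delta_rot":[0,0,0],"slide":[8.5,0,10],"hand":0.32},{"delta_rot":[0,0,0],"slide":[8.5,0,20],"hand":0.32},{"delta_rot":[0,0,0],"slide":[8.5,0,32],"hand":0.32}]'
python3 -m pendant '[{"delta_rot":[0,0,0],"slide":[0,0,10],"hand":0.32},{"delta_rot":[0,0,0],"slide":[0,0,20],"hand":0.32},{"delta_rot":[0,0,0],"slide":[0,0,29],"hand":0.32},{"delta_rot":[0,0,0],"slide":[0,0,38],"hand":0.32},{"delta_rot":[0,0,0],"slide":[0,0,46],"hand":0.32}]'
python3 -c "
from h import *
to(5,-3,104)
snap('top','top4.png');s,im=snap('wrist','w4.png')
a=cv2.imread('pics/top4.png')[90:240,240:400];a=cv2.resize(a,(427,400));b=cv2.resize(cv2.imread('pics/w4.png')[150:400,160:480],(373,291))
o=np.zeros((400,800,3),'u1');o[:,:427]=a;o[:291,427:]=b;cv2.imwrite('pics/m4.png',o)"
```

```text
time: 6.2
eef_pos: [684.1, 32.5, 105.1]
orientation: [-2.116, 0.214, 2.115]
contact_force: [-0.0, -1.1, 0.6]
grip_width: 29.4
time: 6.7
eef_pos: [638.6, 41.9, 105.4]
orientation: [-2.116, 0.213, 2.115]
contact_force: [1.0, -0.7, -0.3]
grip_width: 29.4
t 6.7 now 5.2 -3.7 105.4 F [ 1.  -0.7 -0.3] w 29.4
slide [ 1.4 -0.7  0.2] rot [-0. -0.  0.]
```

View pics/m4.png

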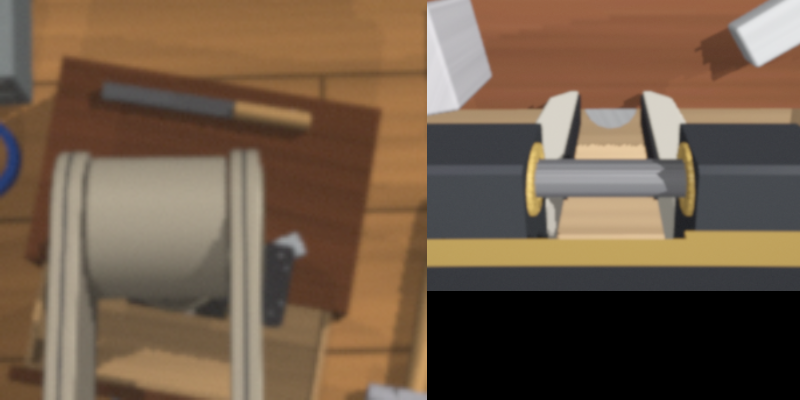

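The slug has dropped through: it is visible at mosaic (610,117), below the worktop edge inside the drawer. The block has not moved. Next is the bar.

```bash

python3 -m pendant '[{"delta_rot":[0,0,0],"slide":[-35,0,0],"hand":0.17},{"delta_rot":[0,0,0],"slide":[-55,10,-40],"hand":0.17},{"delta_rot":[0,0,0],"slide":[-55,30,-85],"hand":0.17},{"delta_rot":[0,0,0],"slide":[-55,70,-92],"hand":0.17},{"delta_rot":[0,0,0],"slide":[-55,82,-92],"hand":0.17}]'
python3 -m pendant '[{"delta_rot":[0,0,0],"slide":[0,0,0],"hand":0.17},{"delta_rot":[0,0,0],"slide":[20,0,0],"hand":0.17},{"delta_rot":[0,0,0],"slide":[35,0,0],"hand":0.17},{"delta_rot":[0,0,0],"slide":[40,0,0],"hand":0.17},{"delta_rot":[0,0,0],"slide":[40,0,0],"hand":0.17}]'
python3 -c "
from h import *
to(95,-86,104)
s,im=snap('wrist','w5.png')
cv2.imwrite('pics/w5c.png',cv2.resize(im[150:400,160:480,::-1],None,fx=2,fy=2))"
```

```text
time: 7.3
eef_pos: [713.0, -61.1, 158.2]
orientation: [-2.112, 0.218, 2.117]
contact_force: [-0.4, 0.1, -0.1]
grip_width: 15.7
time: 7.8
eef_pos: [711.6, -55.8, 118.6]
orientation: [-2.113, 0.212, 2.119]
contact_force: [0.6, -0.1, 0.2]
grip_width: 16.0
t 7.8 now 96.3 -84.7 118.6 F [ 0.6 -0.1  0.2] w 16.0
slide [14.6  1.3  1.2] rot [0.001 0.003 0.   ]
```

View pics/w5c.png

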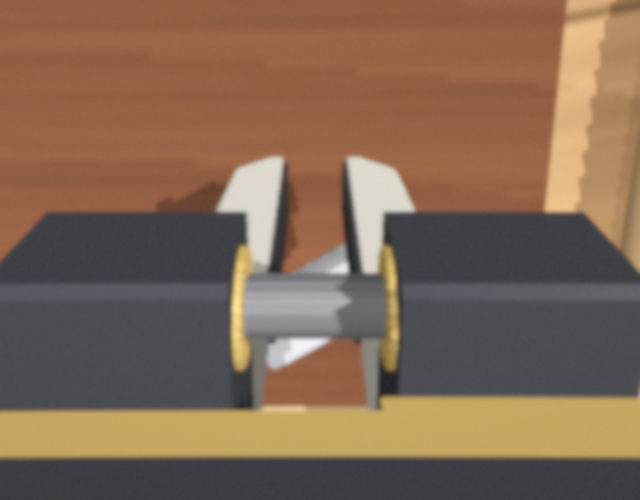

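The bar lies in front of the fingers and is centred between them. I descend and push.

```bash

python3 -m pendant '[{"delta_rot":[0,0,0],"slide":[8,0,0],"hand":0.17},{"delta_rot":[0,0,0],"slide":[13.5,0,0],"hand":0.17},{"delta_rot":[0,0,0],"slide":[13.5,0,6],"hand":0.17},{"delta_rot":[0,0,0],"slide":[13.5,0,14],"hand":0.17},{"delta_rot":[0,0,0],"slide":[13.5,0,22],"hand":0.17}]'
python3 -m pendant '[{"delta_rot":[0,0,0],"slide":[0,0,8],"hand":0.17},{"delta_rot":[0,0,0],"slide":[0,0,16],"hand":0.17},{"delta_rot":[0,0,0],"slide":[0,0,24],"hand":0.17},{"delta_rot":[0,0,0],"slide":[0,0,32],"hand":0.17},{"delta_rot":[0,0,0],"slide":[0,0,40],"hand":0.17}]'
python3 -c "
from h import *
to(3,-86,104)
s,im=snap('wrist','w6.png')
cv2.imwrite('pics/w6c.png',cv2.resize(im[150:400,160:480,::-1],None,fx=2,fy=2))"
```

```text
time: 8.35
eef_pos: [690.6, -52.6, 106.8]
orientation: [-2.116, 0.214, 2.115]
contact_force: [0.9, -0.7, 0.1]
grip_width: 15.8
time: 8.85
eef_pos: [651.7, -44.4, 107.0]
orientation: [-2.116, 0.213, 2.115]
contact_force: [1.4, -0.7, 0.8]
grip_width: 15.7
t 8.85 now 35.3 -85.6 107.0 F [ 1.4 -0.7  0.8] w 15.7
slide [ 3.   0.4 32.3] rot [ 0.    -0.001  0.   ]
```

View pics/w6c.png

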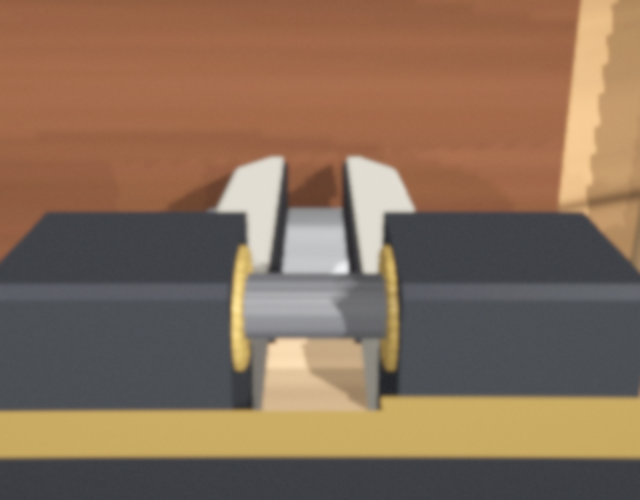

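The bar is flush against the fingers at (315,235). I push it over the edge, then rise to look into the drawer.

```bash

python3 -m pendant '[{"delta_rot":[0,0,0],"slide":[0,0,8],"hand":0.17},{"delta_rot":[0,0,0],"slide":[0,0,16],"hand":0.17},{"delta_rot":[0,0,0],"slide":[0,0,24],"hand":0.17},{"delta_rot":[0,0,0],"slide":[0,0,33],"hand":0.17},{"delta_rot":[0,0,0],"slide":[0,0,33],"hand":0.17}]'
python3 -m pendant '[{"delta_rot":[0,0,0],"slide":[0,0,0],"hand":0},{"delta_rot":[0,0,0],"slide":[-40,0,0],"hand":0},{"delta_rot":[0,0,0],"slide":[-90,0,0],"hand":0},{"delta_rot":[0,0,0],"slide":[-110,-20,40],"hand":0},{"delta_rot":[0,0,0],"slide":[-115,-40,80],"hand":0}]'
python3 -m pendant '[{"delta_rot":[0,0,0],"slide":[0,-20,45],"hand":0},{"delta_rot":[0,0,0],"slide":[0,-40,90],"hand":0},{"delta_rot":[0,0,0],"slide":[0,-40,110],"hand":0},{"delta_rot":[0,0,0],"slide":[0,-40,110],"hand":0}]'
python3 -c "
from h import *
to(-185,-4,50)
snap('wrist','w7.png')"
```

```text
time: 9.4
eef_pos: [618.2, -37.6, 106.2]
orientation: [-2.114, 0.213, 2.117]
contact_force: [-0.2, -0.4, 0.1]
grip_width: 15.9
time: 9.9
eef_pos: [551.2, 17.0, 225.9]
orientation: [-2.122, 0.215, 2.107]
contact_force: [0.3, 0.4, 0.7]
grip_width: 0.3
time: 10.3
eef_pos: [448.1, 79.4, 222.1]
orientation: [-2.117, 0.211, 2.116]
contact_force: [-0.1, 0.2, 0.5]
grip_width: 0.6
t 10.3 now -188.9 -4.9 222.1 F [-0.1  0.2  0.5] w 0.6
slide [172.1  -0.8  -3.8] rot [ 0.002 -0.001  0.   ]
```

View pics/w7.png

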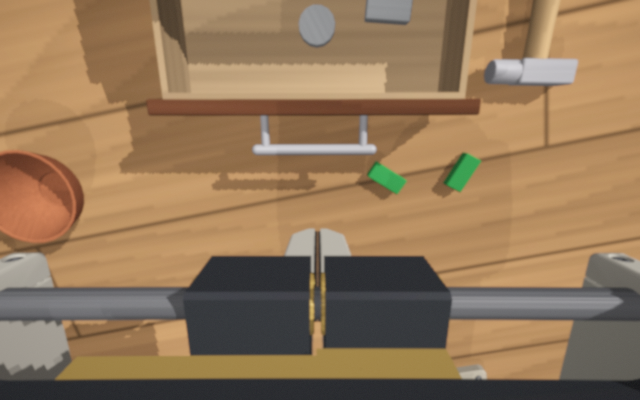

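Both offcuts lie flat on the drawer floor: slug at (317,25), bar at (388,10). Next I go down in front of the handle and push the drawer shut.

```bash

python3 -m pendant '[{"delta_rot":[0,0,0],"slide":[40,0,0],"hand":0},{"delta_rot":[0,0,0],"slide":[85,0,0],"hand":0},{"delta_rot":[0,0,0],"slide":[130,0,0],"hand":0},{"delta_rot":[0,0,0],"slide":[160,0,0],"hand":0},{"delta_rot":[0,0,0],"slide":[168,0,0],"hand":0}]'
python3 -m pendant '[{"delta_rot":[0,0,0],"slide":[0,0,0],"hand":0},{"delta_rot":[0,0,0],"slide":[0,0,-12],"hand":0},{"delta_rot":[0,0,0],"slide":[0,0,-26],"hand":0},{"delta_rot":[0,0,0],"slide":[0,0,-40],"hand":0},{"delta_rot":[0,0,0],"slide":[0,0,-54],"hand":0}]'
python3 -m pendant '[{"delta_rot":[0,0,0],"slide":[0,0,-14],"hand":0},{"delta_rot":[0,0,0],"slide":[0,0,-28],"hand":0},{"delta_rot":[0,0,0],"slide":[0,0,-40],"hand":0},{"delta_rot":[0,0,0],"slide":[0,0,-50],"hand":0},{"delta_rot":[0,0,0],"slide":[0,0,-55],"hand":0}]'
python3 -c "
from h import *
to(-62,-4,50)"
```

```text
time: 10.85
eef_pos: [447.3, 77.5, 49.6]
orientation: [-2.108, 0.216, 2.123]
contact_force: [-1.4, -0.3, -0.2]
grip_width: 0.5
time: 11.35
eef_pos: [504.9, 67.4, 56.1]
orientation: [-2.118, 0.213, 2.112]
contact_force: [-1.0, 1.5, -0.4]
grip_width: 0.5
time: 11.85
eef_pos: [558.7, 56.2, 55.7]
orientation: [-2.119, 0.214, 2.112]
contact_force: [-0.2, 0.4, -0.3]
grip_width: 0.0
t 11.85 now -75.9 -5.6 55.7 F [-0.2  0.4 -0.3] w 0.0
slide [  5.7  -1.6 -13.9] rot [-0.    -0.003  0.001]
```

```bash

python3 -m pendant '[{"delta_rot":[0,0,0],"slide":[0,0,-3],"hand":0},{"delta_rot":[0,0,0],"slide":[0,0,-6],"hand":0},{"delta_rot":[0,0,0],"slide":[0,0,-9],"hand":0},{"delta_rot":[0,0,0],"slide":[0,0,-12],"hand":0},{"delta_rot":[0,0,0],"slide":[0,0,-12],"hand":0}]'
python3 -c "
from h import *
to(-62,-4,50)"
```

```text
time: 12.35
eef_pos: [568.4, 54.1, 53.7]
orientation: [-2.116, 0.214, 2.115]
contact_force: [-0.1, 0.1, -0.3]
grip_width: 0.4
t 12.35 now -66.0 -5.7 53.7 F [-0.1  0.1 -0.3] w 0.4
slide [ 3.7 -1.7 -4. ] rot [-0. -0. -0.]
```

```bash

python3 -m pendant '[{"delta_rot":[0,0,0],"slide":[0,0,-2],"hand":0},{"delta_rot":[0,0,0],"slide":[0,0,-4],"hand":0},{"delta_rot":[0,0,0],"slide":[0,0,-5],"hand":0},{"delta_rot":[0,0,0],"slide":[0,0,-5],"hand":0}]'
python3 -c "
from h import *
to(-58,-4,50)"
python3 -m pendant '[{"delta_rot":[0,0,0],"slide":[0,0,-2],"hand":0},{"delta_rot":[0,0,0],"slide":[0,0,-3],"hand":0},{"delta_rot":[0,0,0],"slide":[0,0,-3],"hand":0}]'
python3 -c "
from h import *
to(-58,-4,50)"
```

```text
time: 12.75
eef_pos: [571.5, 53.5, 53.4]
orientation: [-2.112, 0.213, 2.119]
contact_force: [-8.3, 1.2, 6.9]
grip_width: 0.7
t 12.75 now -62.8 -5.7 53.4 F [-8.3  1.2  6.9] w 0.7
slide [ 3.4 -1.7 -4.8] rot [ 0.     0.003 -0.   ]
time: 13.05
eef_pos: [571.7, 53.4, 53.3]
orientation: [-2.106, 0.213, 2.126]
contact_force: [-23.4, 3.1, 19.3]
grip_width: 0.3
t 13.05 now -62.6 -5.7 53.3 F [-23.4   3.1  19.3] w 0.3
slide [ 3.3 -1.7 -4.6] rot [ 0.001  0.009 -0.001]
```

The drawer is against its stop: the force rose and the tool did not move. I back straight off, then rise and check.

```bash

python3 -m pendant '[{"delta_rot":[0,0,0],"slide":[0,0,5],"hand":0},{"delta_rot":[0,0,0],"slide":[0,0,25],"hand":0},{"delta_rot":[0,0,0],"slide":[0,0,60],"hand":0},{"delta_rot":[0,0,0],"slide":[-30,0,90],"hand":0},{"delta_rot":[0,0,0],"slide":[-70,0,110],"hand":0}]'
python3 -m pendant '[{"delta_rot":[0,0,0],"slide":[-50,0,0],"hand":0},{"delta_rot":[0,0,0],"slide":[-90,0,0],"hand":0},{"delta_rot":[0,0,0],"slide":[-90,0,0],"hand":0},{"delta_rot":[0,0,0],"slide":[-90,0,0],"hand":0}]'
python3 -c "
from h import *
to(-58,-4,50)
s,im=snap('wrist','w9.png'); snap('top','top9.png')
c=cv2.imread('pics/top9.png')[100:240,240:400]
o=np.zeros((400,800,3),'u1'); o[:300,:480]=cv2.resize(cv2.imread('pics/w9.png'),(480,300)); o[:280,480:]=cv2.resize(c,(320,280)); cv2.imwrite('pics/m9.png',o)
print(proj('wrist',[FE-50*CX-[0,0,38],FE-15*CX-[0,0,12]],s)*.75)"
```

```text
time: 13.55
eef_pos: [464.2, 74.7, 121.5]
orientation: [-2.11, 0.214, 2.122]
contact_force: [0.7, 0.4, 0.5]
grip_width: 0.5
time: 13.95
eef_pos: [469.2, 74.6, 215.0]
orientation: [-2.119, 0.213, 2.112]
contact_force: [-0.4, 0.1, -0.1]
grip_width: -0.2
t 13.95 now -167.3 -5.4 215.0 F [-0.4  0.1 -0.1] w -0.2
slide [ 165.4   -1.3 -108.7] rot [ 0.    -0.003  0.001]
[[233.89179907  49.28666063]
 [233.38526713  12.30264782]]
```

View pics/m9.png

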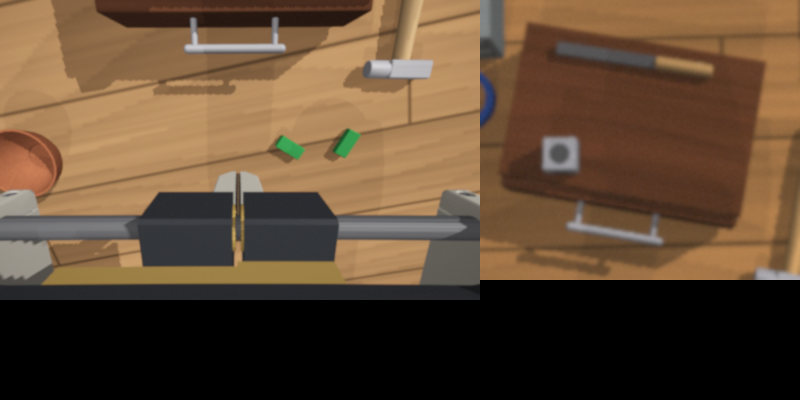

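The handle is at row 48, against 49 predicted for a shut drawer. Only the block and file are left on the worktop, in their places.

```bash
python3 -c "
from cell import sign_off
print(sign_off())"
```

```text
the job is handed in; nothing more can be done
None
```

The job is handed in, at about 14 s of the 58 s allowed. I hooked the drawer handle with closed fingers and pulled it to its stop. I then slid the slug and the bar off the front edge without lifting them, and pushed the drawer shut by its handle.

- **Offcuts:** a wrist picture taken just before closing showed both lying flat on the drawer floor. I could not see them once the drawer was shut.
- **Drawer:** it came against its stop when closing, with the push force rising to about 30 N and no further travel. The last picture puts the handle within about 2 mm of its shut position.
- **Other tools:** the last pictures showed the block, file, hammer and bowl apparently unmoved, judged by eye. The tape was only partly in view and the jar was out of frame; I did not check either, but the arm was well clear of both.
- **Robot:** it stands clear and touches nothing. The highest wrist force I saw was about 50 N, at the open stop, of which about 40 N was the pull itself, so it came near the 40 N contact limit. It was the fingers, not the gripper body, pressing on the handle.

No check failed or disagreed. The drawer was already about 22 mm open at the start.

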